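# Hold the cover over the open drive housing for screwing

### The arm

A 7-joint arm with a two-finger parallel gripper is mounted at the origin on a cart in front of the work surface, level with it; the furniture and walls round the work are solid. World frame = base frame: x ahead of the robot, y to its left, z up, the work surface at z = 0. Lengths are in m, angles in degrees, forces in N, time in s.
With the tool pointing down it reaches from about 0.4 to 0.925 m from the base axis. Payload 5.6 kg.
Tool frame: the origin (TCP) lies at the centre of the arm's flange, where the gripper is bolted on; the fingertips stand 173 mm ahead of it and the grasp point (between the pads) lies 155 mm ahead of it; z points along the fingers, y is the line along which they close (so a half turn about z gives the same grasp; the last joint's range is limited). The gripper opens to 85 mm and grips with 20 to 120 N. Pads are 22 mm wide; open, the fingers measure 114 mm over their backs; the gripper's body (76 mm by 85 mm) begins 54 mm behind the grasp point. The pads swing forward as they close: fully open they stand 13 mm farther back than shut.
Start: joints at [63.77, 26.786, -0.665, 91.828, 0.344, 61.387, -3.226], TCP at [0.262, -0.595, 0.405] pointing down, gripper open.
Joint ranges: [-144.91, 144.91], [-17.63, 115.5], [-89.93, 88.59], [15.96, 139.68], [-74.01, 254.01], [8.47, 105.57], [-167.45, 167.45]. Speed limits (degrees/s): [147.25, 147.25, 180, 180, 180, 180, 180].

### API

Orientations are given as a 3x3 rotation matrix whose columns are the frame's x, y, z axes.
In Python, from plant import get_state, snapshot, finish_job gives the robot as it stands.
- The arm moves only by the tool move_arm, never from a script. Its argument "moves" is one flat list of numbers, 7 for each row, row after row: the shift along the tool's x, y, z in m, then the turn, a rotation vector about the tool's x, y, z in degrees, then the closure, from 0 (fully open) to 1 (shut). In form: [x, y, z, wx, wy, wz, jaw, x, y, z, wx, wy, wz, jaw, ...]. A call has 1 to 10 rows; each row is the pose to reach, as a shift and turn from the pose commanded when the call began, along the tool's axes at that moment; what a row does not reach only later rows make up. A row lasts 1/8 s, in which the tool goes at most 62.5 mm and 10.7 degrees, less where a joint would pass 70% of its speed; a pose out of reach is approached as far as the arm can. A call with a gripper value outside its range is refused whole. The fingers move at their own pace and stop on an object; the grip force is fixed at half the most. Time passes only in rows, so rows that repeat a pose let the fingers close. It gives the time, the measured TCP pose, the force, the opening and the grip force at its end, in the units of the state.
- get_state(): the state, without advancing time (a new reading comes with each control period).
- snapshot(name): name is "scene" or "top" or "wrist"; returns a dict with "frame" (480x640x3 uint8, red, green, blue), "mtx" (3x3 intrinsics, pixels), "cam_to_world" (4x4, takes a point from camera to world coordinates); the wrist camera has in their place "hand_eye" (4x4, takes a point from camera to tool coordinates, whose origin is the TCP and whose axes are the flange's). Camera axes: x right, y down, z forward; pixel columns grow to the right and rows downward; lengths in m; the calibration is good to about 2 mm. The wrist camera is an equidistant fisheye: a pixel r from the principal point sees the ray r / f radians off the axis. A picture is of the moment at which its call begins: read the wrist's pose just before it. There is no depth.
- finish_job(): hands the job in; it is judged then, once.
The state is a dict: "time": time; "joints": joint angles; "qvel": joint speeds; "joint_torque": joint torques, N m; "tool_pos": TCP position; "eef_rot": TCP orientation; "contact_force": force on the tool from outside, world axes, zero at the start; "ft_torque": the same for the moment, N m; "opening": finger opening in m; "grip_force": force on a finger pad.
Only numpy, scipy, OpenCV 4.12 (cv2) and the standard library are available. Lean on these libraries where they do the work, as an engineer would, in place of code of your own. Each camera call takes 0.05 s, during which the arm holds its last target. There are 200 camera calls.

### The job

Take the cover plate by its bridge handle and pull it straight up out of the snap-in holder, hard enough to spring it past the two catches. Then hold it level about 15 mm above the open housing, without ever touching the housing, so that each of its three holes stands over its threaded hole and a screw could be dropped through. Finish while still holding it there: do not set it down or let go; leave the tools lying around where they are.

Things in the scene. Friction and masses are not known exactly. Their poses are not given: they have to be found in the camera images.
- cover_grip (a point): centre of the cover's grip bar: black bar 76 long (x), 20 wide (y), 18 mm tall, on two posts 28 mm either side of the centre. The point is above the plate's centre, 52 mm above the plate's underside, 46 above its upper face; axes as cover. Pinch the bar at its middle across the 20 mm width. At the start the bar is at 73 to 91 mm above the bench
- cover_hole0 (a point): centre of a hole of the cover, at the plate's underside: 14 mm through hole at the two-hole end, at (-52, +30) mm from the plate's centre in the cover's axes; belongs over thread0
- cover_hole1 (a point): likewise, the other hole of the two-hole end, at (-52, -30) mm; belongs over thread1
- cover_hole2 (a point): likewise, the single hole at the other end, at (+52, 0) mm; belongs over thread2
- cover: the loose cover, 0.2 to 0.33 kg: aluminium plate 130 x 84 x 6 mm (x, y, z) with a bridge handle on top, bar along x; origin at the centre of the plate's underside, z up, two holes at the -x end, one at the +x end. It starts snapped into the holder; the catches let go at a straight upward pull of roughly 8 to 18 N, within 6 mm of travel
- holder: fixed dark steel holder, base 160 x 144 mm, x along its long side; origin at the centre of its underside on the bench. The cover's underside lies 30 mm above the bench. Beyond each long edge of the cover a 48 mm tall block (56 to 71 mm off centre) carries a sprung white nose reaching 2 mm over the plate; 40 mm tall lugs stand 67 mm off centre at the ends. May change places with the housing
- housing: fixed grey housing, 166 x 112 mm at the foot, 60 mm tall, with a 64 x 56 mm opening and a shaft inside below the rim; origin at the centre of its underside on the bench, x along its long side; a black cable gland on the +x end, where the single threaded hole is
- thread0 (a point): mouth of a 6 mm threaded hole in the housing's upper face (60 mm above the bench), at (-52, +30) mm in the housing's axes
- thread1 (a point): likewise at (-52, -30) mm
- thread2 (a point): likewise at (+52, 0) mm, the single one at the gland's end
- tape_roll: bystander: roll of black tape, 90 mm across, 19 mm high, lying on the bench behind the work; origin at the centre of its underside
- pliers: bystander: blue-handled pliers, 171 mm long, 15 mm high, lying on the bench to the right of the work; origin at the centre of their underside
- hex_key: bystander: black hex key, 103 mm long, 5 mm high, lying on the bench in front of the work; origin at the centre of its underside

How it is judged (in metres and radians):
On the way:
1. the cover has been pulled up out of the holder by the gripper, clear of both catches (z of cover in the frame of holder above 0.055 m and contact force between cover and the fingers above 1 N and contact force between cover and holder below 0.1 N), for 0.1 s.
At the end, for the whole second after the job is handed in: The gripper still holds the cover, still and level (within 4.5 degrees), 5 to 30 mm above the housing's upper face and touching neither housing nor holder, with each of its three hole centres within 4 mm horizontally of its threaded hole (the whole thread shows through the hole) (horizontal distance between cover_hole0 and thread0 below 0.004 m and horizontal distance between cover_hole1 and thread1 below 0.004 m and horizontal distance between cover_hole2 and thread2 below 0.004 m and z of cover_hole0 in the frame of thread0 above 0.005 m and z of cover_hole1 in the frame of thread1 above 0.005 m and z of cover_hole2 in the frame of thread2 above 0.005 m and z of cover in the frame of thread0 below 0.03 m and angle between cover's own z axis and vertical below 0.08 rad and contact force between cover and the fingers above 1 N and contact force between cover and housing below 0.1 N and contact force between cover and holder below 0.1 N and linear speed of cover below 0.02 m/s); the arm keeps its last pose, push and grip.
It fails at once if the cover touches the housing (contact force between cover and housing above 1 N).
It fails at once if the tape roll is disturbed (distance of tape_roll from where it was at the start of the episode above 0.03 m).
It fails at once if the pliers are disturbed (distance of pliers from where it was at the start of the episode above 0.03 m).
It fails at once if the hex key is disturbed (distance of hex_key from where it was at the start of the episode above 0.03 m).
It also fails if it takes over 38 s, if anything falls off the work surface, if the arm or the gripper's body presses on something with over 40 N, if the wrist force passes 120 N, or if a joint passes its speed limit or range.

## Working session

There is one attempt and no reset: what is moved stays moved. The work goes in short steps, Python scripts to look and compute and a tool call to move; the robot and the scene stay as the last step left them, time stands still between calls to the robot, and variables do not carry over. Pictures are saved under pics/ and viewed, at most 10 in all, crops included, and the job is handed in when it is done.

Besides the shell and the picture viewer there is one more tool, called after "Request:" as name(argument=value, ...), one argument or row to a line, values as JSON. move_arm: Moves the arm, as the interface text tells. Its arguments: {"type":"object","properties":{"moves":{"type":"array","items":{"type":"number"}}},"required":["moves"]}

```bash
mkdir -p pics; ls; python3 - <<'E'
from plant import *
import cv2,numpy as np,pickle
np.set_printoptions(precision=4,suppress=True)
s=get_state();print({k:s[k] for k in('time','tool_pos','eef_rot','opening','contact_force')})
d={n:snapshot(n) for n in('top','scene')}
pickle.dump(d,open('s.pkl','wb'))
for n in d:
  cv2.imwrite(f'pics/{n}0.png',d[n]['frame'][:,:,::-1]);print(n,d[n]['mtx'],d[n]['cam_to_world'])
E
```

```text
pics
{'time': 0.0, 'tool_pos': array([ 0.2618, -0.5947,  0.4037]), 'eef_rot': array([[ 0.9152,  0.4029, -0.0009],
       [ 0.4029, -0.9152,  0.0016],
       [-0.0001, -0.0019, -1.    ]]), 'opening': 0.08546706200007109, 'contact_force': array([-0.1654,  1.0706,  0.1949])}
top [[469.5985   0.     321.1064]
 [  0.     469.5985 248.5699]
 [  0.       0.       1.    ]] [[ 0.0157 -0.9792  0.2025  0.3819]
 [-0.9999 -0.0165 -0.0022 -0.2463]
 [ 0.0055 -0.2024 -0.9793  0.9576]
 [ 0.      0.      0.      1.    ]]
scene [[521.6198   0.     312.0506]
 [  0.     521.6198 239.7799]
 [  0.       0.       1.    ]] [[-0.8915 -0.3017  0.3379  0.2251]
 [-0.4528  0.5732 -0.6829  0.4713]
 [ 0.0123 -0.7619 -0.6476  0.7455]
 [ 0.      0.      0.      1.    ]]
```

View pics/top0.png

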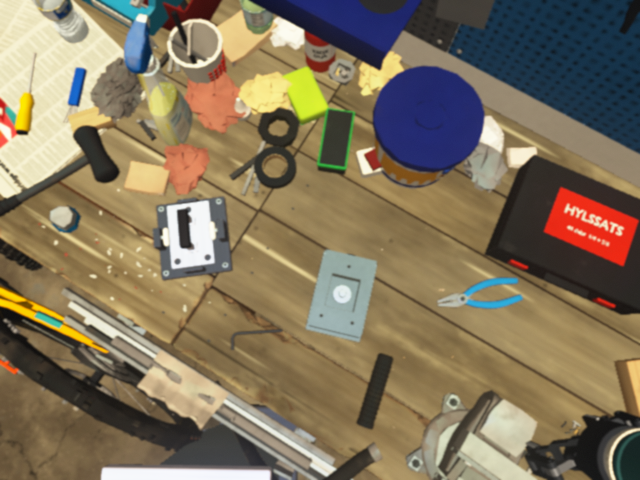

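View pics/scene0.png

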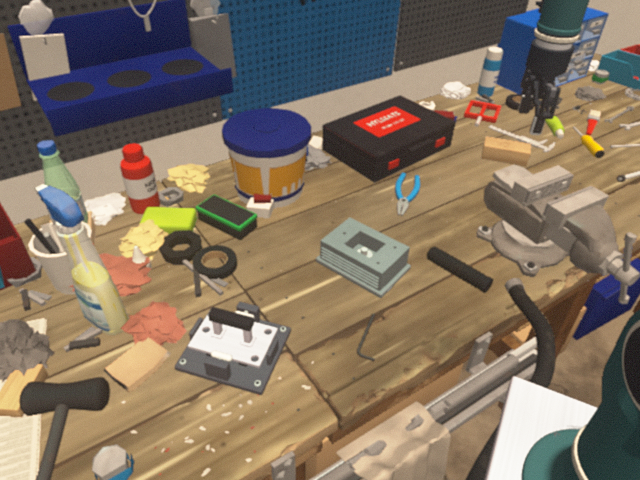

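The top view shows the holder with the white cover near (193,237) and its bar near (185,228). The grey housing is near (342,295), with the hex key, pliers and vise around it. I'll zoom in to identify the hole patterns.

```bash
python3 - <<'E'
import cv2,pickle,numpy as np
d=pickle.load(open('s.pkl','rb'));t=d['top']['frame'][:,:,::-1]
a=cv2.resize(t[190:290,145:245],(400,400),interpolation=3);b=cv2.resize(t[240:350,290:390],(400,440),interpolation=3)[:400]
cv2.imwrite('pics/crop0.png',np.hstack([a,b]))
E
```

```text
(no output)
```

View pics/crop0.png

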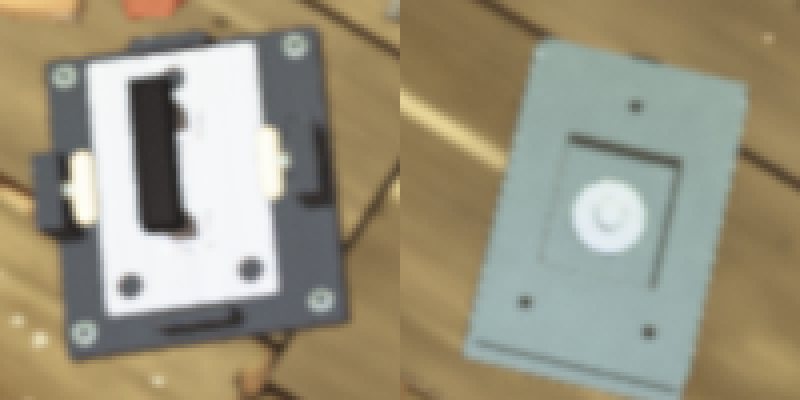

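Both parts have the single hole at the upper (far) end. In the top image the cover's holes are at about (189,209), (177.5,261) and (207.5,257), and the threads at (349,266.5), (321,315.5) and (352,323). I'll refine the centroids and cast rays.

```bash
cat > h.py <<'E'
import cv2,numpy as np
np.set_printoptions(precision=4,suppress=True)
def ray(s,uv,z):
    c=s['cam_to_world'];r=c[:3,:3]@np.linalg.solve(s['mtx'],[uv[0],uv[1],1.]);o=c[:3,3]
    return (o+r*(z-o[2])/r[2])[:2]
def cent(img,uv,w=4):
    g=cv2.cvtColor(img,cv2.COLOR_RGB2GRAY).astype(float)
    for _ in range(3):
        u,v=np.round(uv).astype(int);p=g[v-w:v+w+1,u-w:u+w+1]
        k=np.clip(np.percentile(p,60)-p-10,0,None);yy,xx=np.mgrid[v-w:v+w+1,u-w:u+w+1]
        uv=np.array([(k*xx).sum(),(k*yy).sum()])/k.sum()
    return uv
def fit(P,loc=np.array([[-52,30],[-52,-30],[52,0]])/1e3):
    "rigid 2D fit loc->P: centre, yaw deg, residuals mm"
    P=np.array(P);a=(loc-loc.mean(0))@[1,1j];b=(P-P.mean(0))@[1,1j]
    h=(b*a.conj()).sum();e=h/abs(h)
    c=P.mean(0)@[1,1j]-e*(loc.mean(0)@[1,1j])
    r=P@[1,1j]-c-e*(loc@[1,1j])
    return np.array([c.real,c.imag]),np.degrees(np.angle(e)),abs(r)*1e3
E
python3 - <<'E'
from h import *;import pickle
d=pickle.load(open('s.pkl','rb'));s=d['top']
for z,q in((.036,[(177.5,261.2),(207.5,257),(188.7,209.2)]),(.06,[(321.2,315.5),(352.2,323),(348.7,266.5)])):
    c=[cent(s['frame'],x,4 if z<.05 else 3) for x in q];P=[ray(s,x,z) for x in c];print(np.array(c),fit(P), [np.linalg.norm(P[i]-P[j]) for i,j in((0,1),(0,2),(1,2))])
E
```

```text
[[177.0912 261.0617]
 [207.2152 256.9166]
 [184.0157 212.4458]] (array([0.5958, 0.0197]), np.float64(12.740849977935959), array([3.8081, 0.5492, 3.7697])) [np.float64(0.06004529751479675), np.float64(0.10069219713496175), np.float64(0.10543224826430088)]
[[320.7877 315.1202]
 [351.7245 322.6042]
 [348.4848 266.1788]] (array([ 0.4828, -0.2905]), np.float64(-12.647430413281244), array([0.0998, 0.078 , 0.0227])) [np.float64(0.060160104678999606), np.float64(0.10831481583379406), np.float64(0.10822190007926644)]
```

```bash
python3 - <<'E'
from h import *;import pickle
from plant import *
d=pickle.load(open('s.pkl','rb'));s=d['top']
P=[ray(s,x,.036) for x in [(177.09,261.06),(207.2,256.9),(188.7,209.0)]];print(fit(P))
e=P[0]-P[1];y=np.degrees(np.arctan2(-e[0],e[1]));print(y)
f=s['frame'].astype(int);m=((f.max(2)<60)).astype('uint8');m[:203]=0;m[252:]=0;m[:,:174]=0;m[:,193:]=0
n,l,st,c=cv2.connectedComponentsWithStats(m);i=1+st[1:,4].argmax();pts=np.argwhere(l==i)[:,::-1].astype(np.float32)
r=cv2.minAreaRect(pts);print(r,st[i],ray(s,r[0],.089))
st=get_state();R=st['eef_rot']
print('tool yaw',np.degrees(np.arctan2(R[1,0],R[0,0])))
w=snapshot('wrist');print(w['mtx'],w['hand_eye'])
E
```

```text
(array([0.5985, 0.0153]), np.float64(8.161330070438218), array([0.5457, 0.3989, 0.3011]))
9.027395232543151
((184.15573120117188, 228.213134765625), (36.485904693603516, 9.687323570251465), 84.80557250976562) [178 210  13  37 329] [0.5967 0.0129]
tool yaw 23.759919633526966
[[371.6483   0.     314.8789]
 [  0.     371.6483 241.6634]
 [  0.       0.       1.    ]] [[ 0.0006 -0.9534 -0.3016  0.0761]
 [ 1.      0.0005  0.0005  0.0009]
 [-0.0003 -0.3016  0.9534  0.0299]
 [ 0.      0.      0.      1.    ]]
```

Cover centre is about (0.598, 0.015) with yaw about 8.3°. The housing is at (0.483, -0.2905), yaw -12.65°. I'll hover over the housing first for a wrist check.

Request:
move_arm(
  moves=[0.04,-0.024,0,0,0,4.5,0,0.081,-0.047,0,0,0,9,0,0.122,-0.071,0,0,0,13.6,0,0.162,-0.095,0,0,0,18.2,0,0.203,-0.118,0,0,0,22.7,0,0.244,-0.142,0,0,0,27.3,0,0.284,-0.166,0,0,0,31.8,0,0.325,-0.189,0,0,0,36.4,0,0.325,-0.189,0,0,0,36.4,0,0.325,-0.189,0,0,0,36.4,0],
)

```text
time: 1.4
tool_pos: [0.4829, -0.2913, 0.4044]
eef_rot: [[0.976, -0.218, -0.001], [-0.218, -0.976, -0.0], [-0.001, 0.001, -1.0]]
contact_force: [-1.0, 0.0, -0.8]
opening: 0.0854
grip_force: 0.0
```

```bash
cat >> h.py <<'E'
def wpix(s,st,P):
    "world points -> wrist pixels (equidistant)"
    T=s['hand_eye'];R=st['eef_rot']@T[:3,:3];o=st['tool_pos']+st['eef_rot']@T[:3,3]
    p=(np.atleast_2d(P)-o)@R;n=np.linalg.norm(p[:,:2],axis=1);k=np.arctan2(n,p[:,2])/n*s['mtx'][0,0]
    return p[:,:2]*k[:,None]+s['mtx'][:2,2]
def wray(s,st,uv,z):
    T=s['hand_eye'];R=st['eef_rot']@T[:3,:3];o=st['tool_pos']+st['eef_rot']@T[:3,3]
    d=(np.array(uv)-s['mtx'][:2,2])/s['mtx'][0,0];t=np.linalg.norm(d)
    r=R@np.r_[d/t*np.sin(t),np.cos(t)];return (o+r*(z-o[2])/r[2])[:2]
def world(c,yaw,L,z):
    a=np.radians(yaw);M=np.array([[np.cos(a),-np.sin(a)],[np.sin(a),np.cos(a)]]);L=np.atleast_2d(L)
    return np.c_[c+L@M.T,np.full(len(L),z)]
LOC=np.array([[-52,30],[-52,-30],[52,0]])/1e3
E
python3 - <<'E'
from h import *;from plant import *
st=get_state();s=snapshot('wrist');f=s['frame'];print(st['time'],st['tool_pos'],np.degrees(np.arctan2(st['eef_rot'][1,0],st['eef_rot'][0,0])))
q=wpix(s,st,world([.4828,-.2905],-12.65,LOC,.06));print(q)
c=[cent(f,x,8) for x in q];print(np.array(c));print(fit([wray(s,st,x,.06) for x in c]))
im=f[:,:,::-1].copy()
for x in q: cv2.circle(im,tuple(int(i) for i in x),9,(0,0,255),1)
cv2.imwrite('pics/w1.png',im)
E
```

```text
1.4 [ 0.4829 -0.2913  0.4044] -12.618652194103841
[[279.475  272.29  ]
 [344.9794 272.3582]
 [312.1264 157.2198]]
[[282.6695 272.9568]
 [348.3648 272.8628]
 [315.461  157.71  ]]
(array([ 0.4816, -0.2932]), np.float64(-12.528040449708943), array([0.1189, 0.1183, 0.1089]))
```

View pics/w1.png

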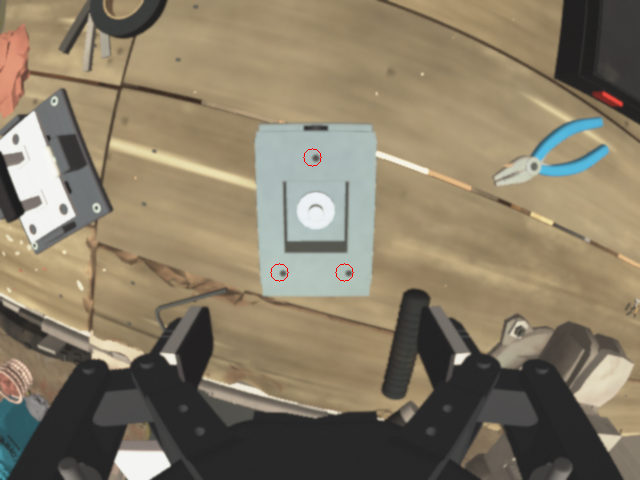

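The wrist picture shows the black gland at the top edge (315,128), the single thread at (315,158) and the pair at (283,273) and (348,273). This agrees with the top view to about 2.7 mm. Next, the same view over the cover.

Request:
move_arm(
  moves=[0.0055,-0.04,0,0,0,-2.6,0,0.011,-0.081,0,0,0,-5.2,0,0.017,-0.121,0,0,0,-7.8,0,0.0225,-0.162,0,0,0,-10.4,0,0.028,-0.202,0,0,0,-13,0,0.034,-0.243,0,0,0,-15.6,0,0.04,-0.283,0,0,0,-18.2,0,0.0455,-0.3235,0,0,0,-20.9,0,0.0455,-0.3235,0,0,0,-20.9,0,0.0455,-0.3235,0,0,0,-20.9,0],
)

```text
time: 2.7
tool_pos: [0.5983, 0.0127, 0.4043]
eef_rot: [[0.99, 0.141, -0.001], [0.141, -0.99, -0.001], [-0.001, 0.001, -1.0]]
contact_force: [0.1, -0.0, 0.4]
opening: 0.085
grip_force: 0.0
```

```bash
python3 - <<'E'
from h import *;from plant import *
st=get_state();s=snapshot('wrist');f=s['frame'];print(st['time'],st['tool_pos'],np.degrees(np.arctan2(st['eef_rot'][1,0],st['eef_rot'][0,0])))
q=wpix(s,st,world([.598,.0145],8.3,LOC,.036));print(q)
c=[cent(f,x,10) for x in q];print(np.array(c));print(fit([wray(s,st,x,.036) for x in c]))
np.savez('w2.npz',f=f)
im=f[:,:,::-1].copy()
for x in c: cv2.circle(im,tuple(int(i) for i in x),9,(0,0,255),1)
cv2.imwrite('pics/w2.png',im)
E
```

```text
2.7 [0.5983 0.0127 0.4043] 8.106444340742467
[[280.697  262.328 ]
 [342.2013 262.1562]
 [310.8469 154.2489]]
[[282.6595 263.828 ]
 [344.155  262.8622]
 [311.3436 155.3983]]
(array([0.5971, 0.0132]), np.float64(9.098012205728443), array([0.0407, 0.0578, 0.0768]))
```

View pics/w2.png

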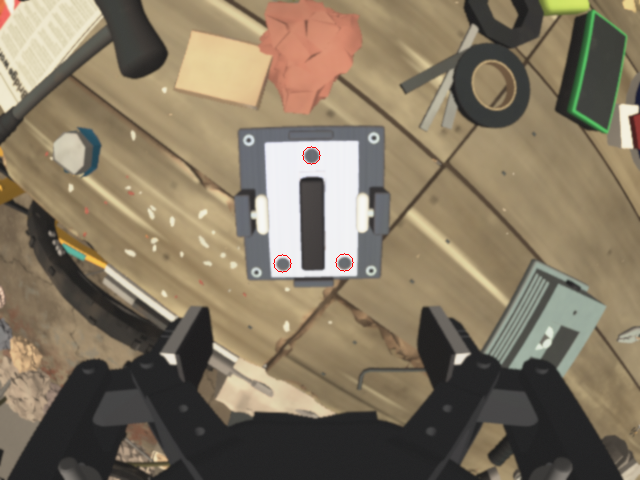

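The wrist picture shows the cover with its holes at (311,155), (283,264) and (344,263) and the bar at (312,223). The fit residual is under 0.1 mm, with yaw 9.1°. I'll descend to just above the bar and check centring between the fingers.

Request:
move_arm(
  moves=[0,-0.0004,0.03,0,0,-0.3,0,0,-0.0008,0.06,0,0,-0.7,0,0,-0.0012,0.09,0,0,-1,0,0,-0.0012,0.119,0,0,-1,0,0,-0.0012,0.119,0,0,-1,0,0,-0.0012,0.119,0,0,-1,0],
)

```text
time: 3.5
tool_pos: [0.5986, 0.0149, 0.2868]
eef_rot: [[0.987, 0.159, 0.002], [0.159, -0.987, -0.0], [0.001, 0.001, -1.0]]
contact_force: [0.4, -0.3, -0.3]
opening: 0.0855
grip_force: 0.0
```

```bash
python3 - <<'E'
from h import *;from plant import *
st=get_state();s=snapshot('wrist');f=s['frame'];print(st['time'],st['tool_pos'],np.degrees(np.arctan2(st['eef_rot'][1,0],st['eef_rot'][0,0])))
q=wpix(s,st,world([.5971,.0132],9.1,LOC,.036))
c=[cent(f,x,12) for x in q];print(q,np.array(c));print(fit([wray(s,st,x,.036) for x in c]))
im=f[:,:,::-1].copy()
for x in c: cv2.circle(im,tuple(int(i) for i in x),12,(0,0,255),1)
cv2.imwrite('pics/w3.png',im)
E
```

```text
3.5 [0.5986 0.0149 0.2868] 9.168620918190678
[[271.2323 325.8468]
 [358.5228 325.9354]
 [315.2048 172.2703]] [[271.0387 325.9431]
 [358.4706 326.0477]
 [315.1881 172.0717]]
(array([0.5971, 0.0132]), np.float64(9.065381916414948), array([0.0999, 0.0739, 0.1368]))
```

View pics/w3.png

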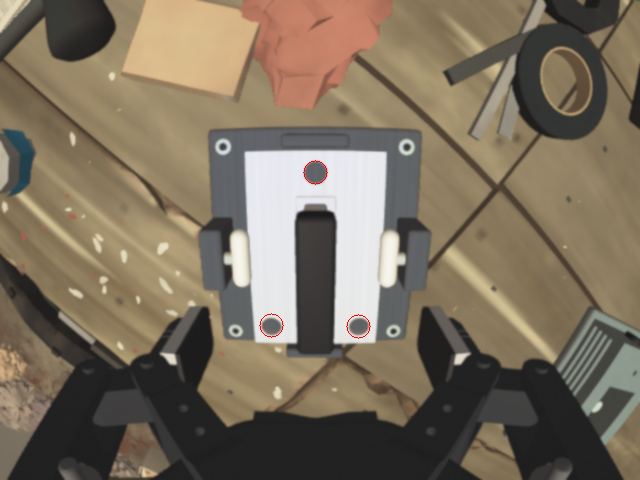

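The bar (columns 296–336, mid 316) is centred between the fingertips (inner edges at 210 and 420, mid 315), and the holes match the earlier fit. I'll descend and close.

Request:
move_arm(
  moves=[-0.001,0.0002,0.02,0,0,0,0,-0.001,0.0002,0.04,0,0,0,0,-0.001,0.0002,0.0505,0,0,0,0,-0.001,0.0002,0.0505,0,0,0,0.3,-0.001,0.0002,0.0505,0,0,0,0.5,-0.001,0.0002,0.0505,0,0,0,0.7,-0.001,0.0002,0.0505,0,0,0,1,-0.001,0.0002,0.0505,0,0,0,1,-0.001,0.0002,0.0505,0,0,0,1,-0.001,0.0002,0.0505,0,0,0,1],
)

```text
time: 4.8
tool_pos: [0.5976, 0.0155, 0.2358]
eef_rot: [[0.987, 0.161, 0.001], [0.161, -0.987, -0.0], [0.001, 0.0, -1.0]]
contact_force: [0.0, -1.0, 6.0]
opening: 0.0191
grip_force: 59.3
```

```bash
python3 - <<'E'
from h import *;from plant import *
for i in range(2):
  st=get_state()
  if i==0: s=snapshot('wrist')
  print({k:st[k] for k in('time','tool_pos','contact_force','ft_torque','opening','grip_force')},st['eef_rot'],np.degrees(np.arctan2(st['eef_rot'][1,0],st['eef_rot'][0,0])))
f=s['frame']
q=wpix(s,st,world([.5971,.0132],9.1,LOC,.036));print(q)
c=[cent(f,x,14) for x in q[:]];print(np.array(c));print(fit([wray(s,st,x,.036) for x in c]))
cv2.imwrite('pics/w4.png',f[:,:,::-1])
E
```

```text
{'time': 4.8, 'tool_pos': array([0.5976, 0.0155, 0.2358]), 'contact_force': array([ 0.0329, -1.0073,  6.0275]), 'ft_torque': array([-0.0275,  0.1375,  0.0026]), 'opening': 0.01907582022527263, 'grip_force': 59.294636249542236} [[ 0.987   0.1609  0.0011]
 [ 0.1609 -0.987  -0.0001]
 [ 0.0011  0.0003 -1.    ]] 9.258067137279548
{'time': 4.85, 'tool_pos': array([0.5976, 0.0155, 0.2358]), 'contact_force': array([-0.257 , -0.9717,  5.4212]), 'ft_torque': array([-0.0562,  0.1022,  0.0453]), 'opening': 0.018912390018666805, 'grip_force': 59.29571092128754} [[ 0.987   0.1609  0.001 ]
 [ 0.1609 -0.987  -0.0002]
 [ 0.001   0.0004 -1.    ]] 9.258893494624898
[[263.3192 368.9016]
 [369.1506 369.0444]
 [317.3591 182.9853]]h.py:11: RuntimeWarning: invalid value encountered in divide
  uv=np.array([(k*xx).sum(),(k*yy).sum()])/k.sum()
h.py:9: RuntimeWarning: invalid value encountered in cast
  u,v=np.round(uv).astype(int);p=g[v-w:v+w+1,u-w:u+w+1]
h.py:9: RuntimeWarning: overflow encountered in scalar subtract
  u,v=np.round(uv).astype(int);p=g[v-w:v+w+1,u-w:u+w+1]
Traceback (most recent call last):
  File "h.py", line 10, in cent
    k=np.clip(np.percentile(p,60)-p-10,0,None);yy,xx=np.mgrid[v-w:v+w+1,u-w:u+w+1]
              ~~~~~~~~~~~~~^^^^^^
IndexError: index -1 is out of bounds for axis 0 with size 0
```

The grip is good: 19 mm opening, 59 N, about 1 N side force. Next, the straight pull.

Request:
move_arm(
  moves=[0,0,-0.002,0,0,0,1,0,0,-0.005,0,0,0,1,0,0,-0.009,0,0,0,1,0,0,-0.015,0,0,0,1,0,0,-0.025,0,0,0,1,0,0,-0.04,0,0,0,1,0,0,-0.06,0,0,0,1,0,0,-0.08,0,0,0,1,0,0,-0.085,0,0,0,1,0,0,-0.085,0,0,0,1],
)

```text
time: 6.1
tool_pos: [0.5972, 0.0156, 0.3208]
eef_rot: [[0.987, 0.161, 0.001], [0.161, -0.987, -0.0], [0.001, 0.0, -1.0]]
contact_force: [0.0, 0.5, -2.8]
opening: 0.0191
grip_force: 60.5
```

```bash
python3 - <<'E'
from h import *;from plant import *
st=get_state();s=snapshot('wrist');f=s['frame']
print({k:st[k] for k in('time','tool_pos','contact_force','ft_torque','opening','grip_force')},st['eef_rot'],np.degrees(np.arctan2(st['eef_rot'][1,0],st['eef_rot'][0,0])))
cv2.imwrite('pics/w5.png',f[:,:,::-1])
E
```

```text
{'time': 6.1, 'tool_pos': array([0.5972, 0.0156, 0.3208]), 'contact_force': array([ 0.01  ,  0.4921, -2.7742]), 'ft_torque': array([0.0108, 0.0068, 0.0083]), 'opening': 0.019143708701341456, 'grip_force': 60.49043655395508} [[ 0.987   0.1609  0.001 ]
 [ 0.1609 -0.987  -0.0001]
 [ 0.001   0.0002 -1.    ]] 9.258986759138123
```

View pics/w5.png

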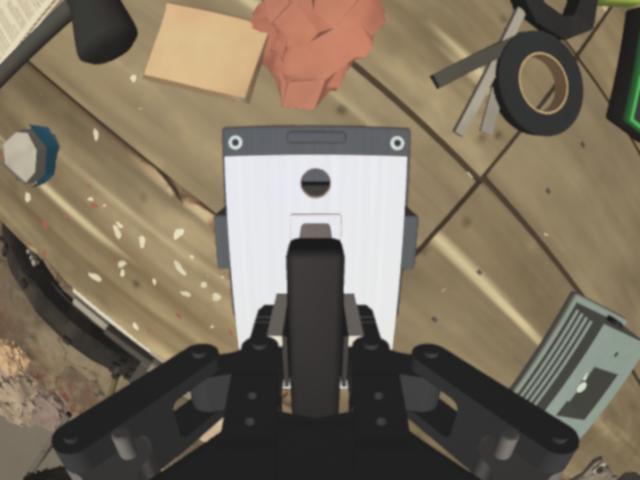

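The cover hangs free in the jaws (2.8 N). Hole 2 is at (316,183), where the pre-lift fit predicts it, so it hasn't slipped. I'll carry it over the housing at this safe height.

Request:
move_arm(
  moves=[-0.008,0.0142,0,0,0,1.1,1,-0.0243,0.0426,0,0,0,3.2,1,-0.0454,0.0795,0,0,0,6,1,-0.0682,0.1193,0,0,0,9.1,1,-0.0909,0.159,0,0,0,12.1,1,-0.1136,0.1988,0,0,0,15.1,1,-0.1347,0.2357,0,0,0,17.9,1,-0.1526,0.267,0,0,0,20.3,1,-0.1623,0.284,0,0,0,21.6,1,-0.1623,0.284,0,0,0,21.6,1],
)

```text
time: 7.4
tool_pos: [0.4819, -0.2921, 0.3198]
eef_rot: [[0.976, -0.216, -0.001], [-0.216, -0.976, 0.0], [-0.001, 0.0, -1.0]]
contact_force: [0.3, -0.2, -2.5]
opening: 0.0191
grip_force: 60.4
```

Request:
move_arm(
  moves=[0,0,0.01,0,0,0,1,0,0,0.02,0,0,0,1,0,0,0.027,0,0,0,1,0,0,0.03,0,0,0,1,0,0,0.03,0,0,0,1],
)

```text
time: 8.02
tool_pos: [0.4829, -0.2907, 0.2899]
eef_rot: [[0.977, -0.213, -0.0], [-0.213, -0.977, 0.0], [-0.0, -0.0, -1.0]]
contact_force: [0.1, 0.4, -2.6]
opening: 0.019
grip_force: 60.5
```

```bash
python3 - <<'E'
from h import *;from plant import *
st=get_state();s=snapshot('wrist');t=snapshot('top')
print({k:st[k] for k in('time','tool_pos','contact_force','ft_torque','opening','grip_force')},st['eef_rot'],np.degrees(np.arctan2(st['eef_rot'][1,0],st['eef_rot'][0,0])))
c=world([.4816,-.2932],-12.53,LOC,.06);print('threads wrist px',wpix(s,st,c))
import pickle;pickle.dump((st,s,t),open('s6.pkl','wb'))
a=s['frame'][:400,120:520,::-1];b=cv2.resize(t['frame'][240:350,290:390,::-1],(400,440),interpolation=3)[:400]
cv2.imwrite('pics/w6.png',np.hstack([a,b]))
E
```

```text
{'time': 8.025, 'tool_pos': array([ 0.4829, -0.2907,  0.2899]), 'contact_force': array([ 0.1107,  0.423 , -2.6309]), 'ft_torque': array([ 0.0308, -0.0034,  0.0461]), 'opening': 0.018979658877513284, 'grip_force': 60.46502709388733} [[ 0.977  -0.2133 -0.0004]
 [-0.2133 -0.977   0.0002]
 [-0.0004 -0.0001 -1.    ]] -12.317764728759876
threads wrist px [[269.5858 340.6936]
 [363.8179 340.9234]
 [317.9039 174.8823]]
```

View pics/w6.png

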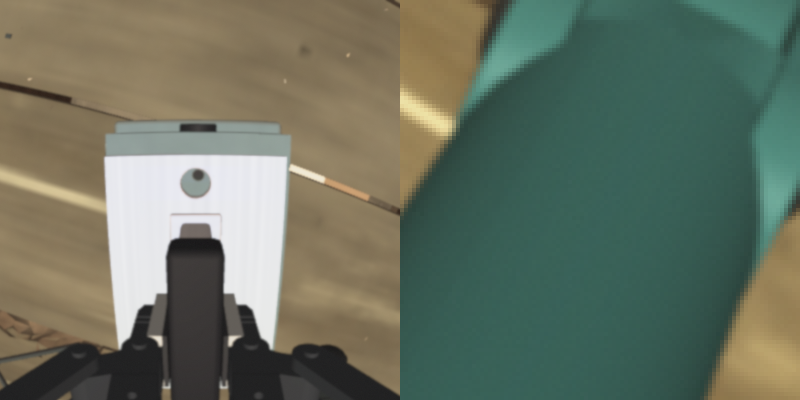

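On the left (wrist), thread 2 shows through hole 2 at about (318,174), as predicted. The top view is blocked by the arm. I'll quantify hole 2 and use the scene camera for the other end.

```bash
python3 - <<'E'
from h import *;from plant import *;import pickle
st,s,t=pickle.load(open('s6.pkl','rb'));f=s['frame']
sat=cv2.cvtColor(f,cv2.COLOR_RGB2GRAY)
m=(sat<205).astype('uint8');m[:165]=0;m[202:]=0;m[:,:295]=0;m[:,340:]=0
n,l,b,c=cv2.connectedComponentsWithStats(m)
for i in range(1,n): print(b[i],c[i])
i=1+b[1:,4].argmax();e=cv2.fitEllipse(max(cv2.findContours((l==i).astype('uint8'),0,1)[0],key=len));print('hole',e)
g=sat[165:202,295:340].astype(float);k=np.where((l[165:202,295:340]==i),np.clip(110-g,0,None),0);yy,xx=np.mgrid[165:202,295:340];th=(k*xx).sum()/k.sum(),(k*yy).sum()/k.sum();print('thread',th)
uz=.2899-.2058
h=wray(s,st,e[0],uz+.006);T=wray(s,st,th,.06);print(h,T,'hole-thread mm',(h-T)*1e3, 'rot', st['eef_rot'][:2,:2].T@(h-T)*1e3)
a=snapshot('scene');pickle.dump(a,open('sc.pkl','wb'))
def pr(P):
    C=np.linalg.inv(a['cam_to_world']);p=P@C[:3,:3].T+C[:3,3];p=p@a['mtx'].T;return p[:,:2]/p[:,2:]
print(pr(world([.4822,-.292],-12.53,LOC,uz+.006)))
u,v=pr(world([.4822,-.292],-12.53,[[0,0]],.09))[0].astype(int);print(u,v)
cv2.imwrite('pics/sc.png',cv2.resize(a['frame'][v-60:v+60,u-75:u+75,::-1],(750,600),interpolation=3))
E
```

```text
[300 168  31  31 765] [315.1516 182.8915]
hole ((315.1341857910156, 182.8961181640625), (30.13896369934082, 30.53611183166504), 65.08238983154297)
thread (np.float64(317.7795658682635), np.float64(174.63997005988023))
[ 0.5328 -0.303 ] [ 0.5325 -0.3044] hole-thread mm [0.283  1.4355] rot [-0.0298 -1.4628]
[[380.2414 250.7722]
 [397.2662 235.3134]
 [345.6867 221.274 ]]
366 231
```

View pics/sc.png

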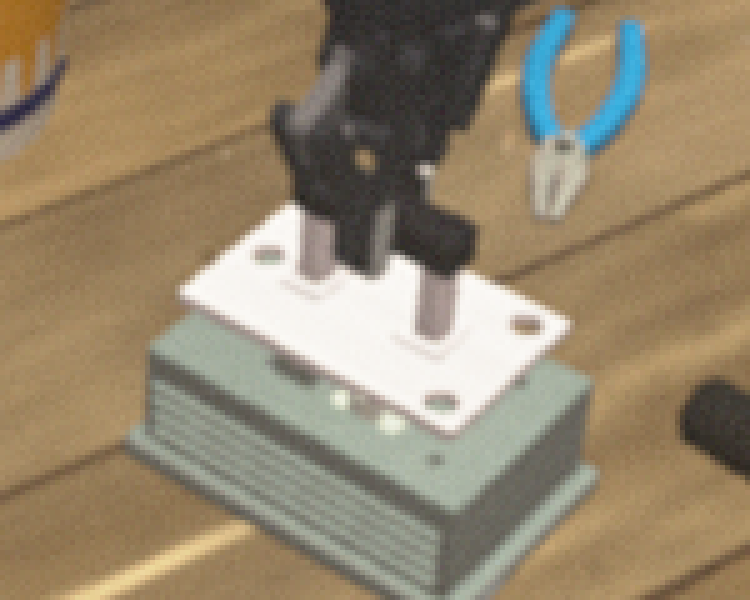

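The scene crop shows the cover above the housing with all three holes visible: (440,400), (527,324) and (268,255) in the crop. The scene camera can compare them with the threads from the first, unobstructed scene picture.

```bash
python3 - <<'E'
from h import *;import pickle
a=pickle.load(open('sc.pkl','rb'));d=pickle.load(open('s.pkl','rb'))['scene']
def pr(P):
    C=np.linalg.inv(a['cam_to_world']);p=P@C[:3,:3].T+C[:3,3];p=p@a['mtx'].T;return p[:,:2]/p[:,2:]
q=pr(world([.4822,-.292],-12.53,LOC,.06));print(q)
c=[cent(d['frame'],x,3) for x in q];T=np.array([ray(d,x,.06) for x in c]);print(np.array(c),fit(T))
uz=.2899-.2058
hp=np.array([(440,400),(527,324),(268,255)])/5+[291,171]
h=[cent(a['frame'],x,3) for x in hp];print(hp,np.array(h))
for z in (uz+.006,uz+.003):
  H=np.array([ray(a,x,z) for x in h]);print(fit(H),(H-T)*1e3)
E
```

```text
[[378.733  262.4099]
 [395.4916 246.843 ]
 [344.8983 232.7159]]
[[377.6012 262.5417]
 [394.5122 246.9024]
 [343.9745 232.7643]] (array([ 0.4839, -0.2909]), np.float64(-12.637450696422507), array([0.1593, 0.1529, 0.0503]))
[[379.  251. ]
 [396.4 235.8]
 [344.6 222. ]] [[378.8722 250.8911]
 [395.9258 235.6234]
 [344.2803 221.5065]]
(array([ 0.4843, -0.2901]), np.float64(-12.491712546755817), array([0.3549, 0.2975, 0.1079])) [[0.3752 0.1596]
 [0.3328 1.0455]
 [0.5879 0.9927]]
(array([ 0.4854, -0.2936]), np.float64(-12.491712546755782), array([0.189 , 0.3628, 0.3779])) [[ 1.3596 -3.1417]
 [ 1.2569 -2.5211]
 [ 2.0074 -2.5436]]
```

Cover minus thread is about (+0.3, +1) mm and yaw agrees within 0.2°. I'll shift 0.8 mm and lower 9 mm, to 15 mm above the housing.

Request:
move_arm(
  moves=[-0.0002,0.0008,0.003,0,0,0,1,-0.0002,0.0008,0.006,0,0,0,1,-0.0002,0.0008,0.009,0,0,0,1,-0.0002,0.0008,0.009,0,0,0,1,-0.0002,0.0008,0.009,0,0,0,1,-0.0002,0.0008,0.009,0,0,0,1],
)

```text
time: 8.93
tool_pos: [0.4825, -0.2916, 0.2813]
eef_rot: [[0.977, -0.214, 0.0], [-0.214, -0.977, -0.0], [0.0, 0.0, -1.0]]
contact_force: [-0.3, 0.6, -2.6]
opening: 0.0187
grip_force: 60.5
```

```bash
python3 - <<'E'
from h import *;from plant import *
st=get_state();s=snapshot('wrist');f=s['frame'];a=snapshot('scene')
print({k:st[k] for k in('time','tool_pos','contact_force','opening','grip_force')},np.abs(st['qvel']).max(),st['eef_rot'][:,2])
g=cv2.cvtColor(f,cv2.COLOR_RGB2GRAY);m=(g<205).astype('uint8');m[:165]=0;m[202:]=0;m[:,:295]=0;m[:,340:]=0
k=max(cv2.findContours(m,0,1)[0],key=cv2.contourArea);e=cv2.fitEllipse(k)
M=cv2.drawContours(np.zeros_like(m),[k],-1,1,-1);w=M*np.clip(110-g.astype(float),0,None);yy,xx=np.mgrid[:480,:640];th=(w*xx).sum()/w.sum(),(w*yy).sum()/w.sum()
uz=st['tool_pos'][2]-.2058
print(e,th,uz,'wrist mm',(wray(s,st,e[0],uz+.006)-wray(s,st,th,.06))*1e3)
C=np.linalg.inv(a['cam_to_world']);p=world([.4839,-.2909],-12.6,LOC,uz+.006)@C[:3,:3].T+C[:3,3];p=p@a['mtx'].T;p=p[:,:2]/p[:,2:]
H=np.array([ray(a,cent(a['frame'],x,3),uz+.006) for x in p]);print(fit(H),'scene mm',(H-world([.4839,-.2909],-12.64,LOC,.06)[:,:2])*1e3)
E
```

```text
{'time': 8.925, 'tool_pos': array([ 0.4825, -0.2916,  0.2813]), 'contact_force': array([-0.2997,  0.5587, -2.6277]), 'opening': 0.01865947558684543, 'grip_force': 60.465617179870605} 0.13438071964168596 [ 0.0002 -0.0001 -1.    ]
((315.1448669433594, 182.8796844482422), (30.135990142822266, 30.501237869262695), 70.57695770263672) (np.float64(315.8569051580699), np.float64(176.4811980033278)) 0.07548313935901566 wrist mm [-0.076  0.424]
(array([ 0.4837, -0.2905]), np.float64(-12.288114309564323), array([0.2554, 0.2495, 0.0119])) scene mm [[-0.5373 -0.1288]
 [-0.0917  0.289 ]
 [-0.1598  0.7099]]
```

All three holes are within about 0.7 mm of their threads, the cover is level and 15.5 mm above the housing, and the grip is firm. I'm handing in.

```bash
python3 -c "
from plant import *
print(finish_job())"
```

```text
the job is handed in; nothing more can be done
None
```

The cover was pulled clear of the catches and handed in at about 9 s, still gripped and level about 15 mm above the housing, with its holes measured within about 1 mm of their threads; the judge returned no verdict.

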